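Return the reagent bottles to their colour-coded spill trays

TASK

The session is over: put each of the four colour-coded reagent bottles back into the free place of the spill tray of its own hazard colour (red, yellow, blue, green), beside the jar, standing flat on the tray's floor. They hold liquid, so keep them upright all the way and set them down rather than dropping them. Leave the white-capped water bottle where it stands.

Things in the scene. Friction and masses are not known exactly. Their poses are not given: they have to be found in the camera images.
- red_bottle: Amber glass reagent bottle with a red screw cap and a red band round the body; loose, about 200 g. Round body 54 mm across, 112 mm tall in all; the cap is 32 mm across and is the top 22 mm, below it a 26 mm wide neck of 8 mm, then sloping shoulders that reach full width 50 mm below the top. Origin: centre of the underside; z up along the bottle.
- yellow_bottle: White plastic reagent bottle with a yellow screw cap and a yellow band round the body; loose, about 120 g. Round body 48 mm across, 98 mm tall in all; the cap is 32 mm across and is the top 22 mm, below it a 26 mm wide neck of 8 mm, then sloping shoulders that reach full width 50 mm below the top. Origin: centre of the underside; z up along the bottle.
- blue_bottle: Amber glass reagent bottle with a blue screw cap and a blue band round the body; loose, about 200 g. Round body 54 mm across, 112 mm tall in all; the cap is 32 mm across and is the top 22 mm, below it a 26 mm wide neck of 8 mm, then sloping shoulders that reach full width 50 mm below the top. Origin: centre of the underside; z up along the bottle.
- green_bottle: White plastic reagent bottle with a green screw cap and a green band round the body; loose, about 120 g. Round body 48 mm across, 98 mm tall in all; the cap is 32 mm across and is the top 22 mm, below it a 26 mm wide neck of 8 mm, then sloping shoulders that reach full width 50 mm below the top. Origin: centre of the underside; z up along the bottle.
- red_tray: Open red plastic spill tray, fixed. Floor top 5 mm and rim 24 mm above the bench, walls 6 mm thick. Origin: bench height under the middle of the free near place; z up, x along the tray away from the robot. Clear floor x -42 to +122, y -42 to +42 mm. In the far place, at about x = +82 mm, a loose squat white jar with grey lid and red band, 62 mm across, 62 mm tall.
- yellow_tray: Open yellow plastic spill tray, fixed. Floor top 5 mm and rim 24 mm above the bench, walls 6 mm thick. Origin: bench height under the middle of the free near place; z up, x along the tray away from the robot. Clear floor x -42 to +122, y -42 to +42 mm. In the far place, at about x = +82 mm, a loose squat white jar with grey lid and yellow band, 62 mm across, 62 mm tall.
- blue_tray: Open blue plastic spill tray, fixed. Floor top 5 mm and rim 24 mm above the bench, walls 6 mm thick. Origin: bench height under the middle of the free near place; z up, x along the tray away from the robot. Clear floor x -42 to +122, y -42 to +42 mm. In the far place, at about x = +82 mm, a loose squat white jar with grey lid and blue band, 62 mm across, 62 mm tall.
- green_tray: Open green plastic spill tray, fixed. Floor top 5 mm and rim 24 mm above the bench, walls 6 mm thick. Origin: bench height under the middle of the free near place; z up, x along the tray away from the robot. Clear floor x -42 to +122, y -42 to +42 mm. In the far place, at about x = +82 mm, a loose squat white jar with grey lid and green band, 62 mm across, 62 mm tall.
- water_bottle: White plastic water bottle with a white screw cap and no colour band, to be left alone; loose, about 120 g. Same shape as the yellow and green bottles: body 48 mm across, cap 32 mm across, 98 mm tall. Origin: centre of the underside; z up.

How it is judged:
By the outcome, as a careful person would: the job done as asked, in the order asked, and still so for the second after the job is handed in, with the robot touching nothing.
It also fails if it takes over 112 s, if anything falls off the work surface, if the arm or the gripper's body presses on something with over 40 N, if the wrist force passes 120 N, or if a joint passes its speed limit or range.

ROBOT

A 6-joint arm with a two-finger parallel gripper is mounted at the origin on the work surface. World frame = base frame: x ahead of the robot, y to its left, z up, the work surface at z = 0. Lengths are in m, angles in degrees, forces in N, time in s.
With the tool pointing down it reaches from about 0.3 to 0.875 m from the base axis. Payload 6.4 kg.
Tool frame: the origin (TCP) lies at the very end of the fingers, on their centre line; the grasp point (between the pads) lies 19 mm behind it; z points along the fingers, y is the line along which they close (so a half turn about z gives the same grasp; the last joint's range is limited). The gripper opens to 88 mm and grips with 3 to 60 N. Pads are 18 mm wide; open, the fingers measure 123 mm over their backs; the gripper's body (75 mm by 187 mm) begins 45 mm behind the grasp point.
Start: joints at [-84.872, 10.359, 92.074, -0, 77.567, -11.82], TCP at [0.168, -0.55, 0.239] pointing down, gripper open.
Joint ranges: [-171.53, 171.53], [-51.25, 118.39], [17.06, 147.69], [-65.23, 245.23], [0, 150.52], [-178.68, 178.68]. Speed limits (degrees/s): [147.25, 147.25, 172.46, 180, 180, 180].

INTERFACE

Orientations are given as a 3x3 rotation matrix whose columns are the frame's x, y, z axes.
In Python, from workcell import sensors, optics, ticket gives the robot as it stands.
- The arm moves only by the tool drive_tool, never from a script. Its argument "rows" is text: rows parted by semicolons, each of 7 numbers parted by spaces: the shift along the tool's x, y, z as a fraction of full scale, then the turn, a rotation vector about the tool's x, y, z as a fraction of full scale, then the finger opening in mm, from 0 to 88.1. A call has 1 to 10 rows; each row is the pose to reach, as a shift and turn from the pose commanded when the call began, along the tool's axes at that moment; what a row does not reach only later rows make up. Full scale, the value 1, is 100 mm for a shift and pi/2 rad for a turn. A row lasts 1/8 s, in which the tool goes at most 62.5 mm and 10.7 degrees, less where a joint would pass 70% of its speed; a pose out of reach is approached as far as the arm can. A call with a number of a shift or a turn outside -1 to 1 is refused whole. A call with a gripper value outside its range is refused whole. The fingers move at their own pace and stop on an object; "grip_force" is the grip in N (left out, the last holds). Time passes only in rows, so rows that repeat a pose let the fingers close. It gives the time, the measured TCP pose, the force, the opening and the grip force at its end, in the units of the state.
- sensors.read_state(): the state, without advancing time (a new reading comes with each control period).
- optics.snapshot(name): name is "side" or "top" or "wrist"; returns the picture (384x512x3 uint8, red, green, blue); there is no depth.
- optics.calibration(name): a dict with "fx", "fy", "cx", "cy" (pixels), "extrinsics" (4x4, takes a point from world to camera coordinates). Camera axes: x right, y up, looking along -z (the intrinsics and any distortion apply to the point x, -y, -z); pixel columns grow to the right and rows downward; lengths in m; the calibration is good to about 2 mm. A picture is of the moment at which its call begins: read the wrist's pose just before it. calibration takes no time and is no camera call; for the wrist camera it gives the pose at the moment of the call.
- ticket.hand_in(): hands the job in; it is judged then, once.
The state is a dict: "time": time; "joint_pos": joint angles; "qvel": joint speeds; "joint_torque": joint torques, N m; "position": TCP position; "tool_rot": TCP orientation; "force": force on the tool from outside, world axes, zero at the start; "moment": the same for the moment, N m; "grip_width": finger opening in m; "grip_force": force on a finger pad.
Only numpy, scipy, OpenCV 4.12 (cv2) and the standard library are available. Lean on these libraries where they do the work, as an engineer would, in place of code of your own. Each camera call takes 0.05 s, during which the arm holds its last target. There are 200 camera calls.

## Working session

There is one attempt and no reset: what is moved stays moved. The work goes in short steps, Python scripts to look and compute and a tool call to move; the robot and the scene stay as the last step left them, time stands still between calls to the robot, and variables do not carry over. Pictures are saved under pics/ and viewed, at most 14 in all, crops included, and the job is handed in when it is done.

Besides the shell and the picture viewer there is one more tool, called after "Emit:" as name(argument=value, ...) on one line, values as JSON. drive_tool: Moves the arm, as the interface text tells. Its arguments: {"type":"object","properties":{"rows":{"type":"string"},"grip_force":{"type":"number"}},"required":["rows"]}

```bash
mkdir -p pics; ls; python3 - <<'E'
from workcell import sensors, optics
import cv2, numpy as np
s=sensors.read_state(); print(s)
for n in ["top","side"]:
    c=optics.calibration(n); print(n,c)
    cv2.imwrite(f"pics/{n}0.png",optics.snapshot(n)[:,:,::-1])
E
```

```text
pics
{'time': 0.0, 'joint_pos': array([-8.48719034e+01,  1.04010432e+01,  9.21292312e+01, -6.29442750e-04,
        7.75662918e+01, -1.18194941e+01]), 'qvel': array([ 0.0532677 , -0.06779367,  0.11002987,  0.01404018,  0.05450083,
       -0.00214649]), 'joint_torque': array([ 1.47005894e-04, -4.33869481e+01, -3.41848826e+01,  7.02634896e-02,
        3.84534232e-02, -8.81373489e-05]), 'position': array([ 0.16758346, -0.54950247,  0.23783892]), 'tool_rot': array([[ 9.56571127e-01,  2.91498975e-01, -1.61330736e-04],
       [ 2.91498827e-01, -9.56569715e-01,  1.67769337e-03],
       [ 3.34721801e-04, -1.65186076e-03, -9.99998580e-01]]), 'force': array([0.30695303, 0.08025434, 0.70996748]), 'moment': array([ 0.02399321, -0.00980708, -0.01088462]), 'grip_force': 0.0, 'grip_width': 0.08802125541368841}
top {'fx': 434.43994613342295, 'fy': 434.43994613342295, 'cx': 254.192663649024, 'cy': 188.01987704231541, 'extrinsics': array([[ 0.02581253, -0.99953514,  0.01622426, -0.04516593],
       [ 0.99863692,  0.02651905,  0.04495605, -0.50318999],
       [-0.0453654 ,  0.01504172,  0.99885721, -1.26430561],
       [ 0.        ,  0.        ,  0.        ,  1.        ]])}
side {'fx': 422.44483446931673, 'fy': 422.44483446931673, 'cx': 257.9314928185199, 'cy': 193.7353987400074, 'extrinsics': array([[-0.90589216, -0.42350668,  0.00122082,  0.43515084],
       [ 0.30628491, -0.65315537,  0.69251543, -0.20331623],
       [-0.29248753,  0.62771821,  0.72140203, -0.89039838],
       [ 0.        ,  0.        ,  0.        ,  1.        ]])}
```

View pics/top0.png

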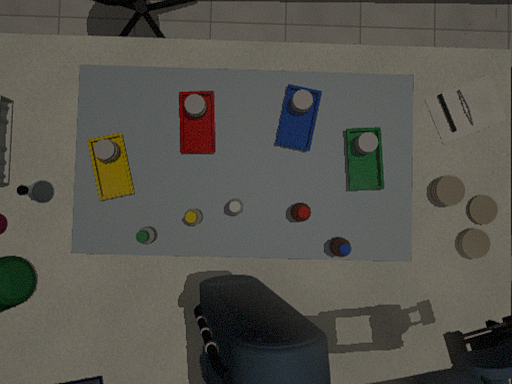

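View pics/side0.png

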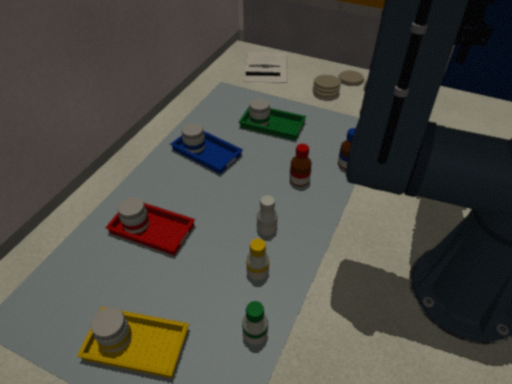

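```bash
cat > h.py <<'E'
import numpy as np, cv2
from workcell import sensors, optics
def ray(c,uv,z):
    E=c["extrinsics"];R=E[:3,:3];t=E[:3,3]
    uv=np.atleast_2d(uv)
    d=np.c_[(uv[:,0]-c["cx"])/c["fx"],-(uv[:,1]-c["cy"])/c["fy"],-np.ones(len(uv))]@R
    o=-R.T@t
    return o+d*((z-o[2])/d[:,2])[:,None]
H={"red":[(0,6),(174,180)],"yellow":[(20,32)],"green":[(50,85)],"blue":[(103,128)]}
def mask(im,col,smin=110,vmin=35):
    h=cv2.cvtColor(im,cv2.COLOR_RGB2HSV)
    m=sum(cv2.inRange(h,(a,smin,vmin),(b,255,255)) for a,b in H[col])
    return m
def blobs(m,amin=15):
    cs,_=cv2.findContours(m,cv2.RETR_EXTERNAL,cv2.CHAIN_APPROX_NONE)
    return sorted([c for c in cs if cv2.contourArea(c)>=amin],key=cv2.contourArea,reverse=True)
HT={"red":.112,"blue":.112,"yellow":.098,"green":.098}
E
python3 - <<'E'
from h import *
im=cv2.imread("pics/top0.png")[:,:,::-1].copy();c=optics.calibration("top")
for col in HT:
    m=mask(im,col); sub=np.zeros_like(m); sub[60:262,70:415]=255; m&=sub
    for i,b in enumerate(blobs(m)[:5]):
        (x,y),r=cv2.minEnclosingCircle(b);a=cv2.contourArea(b)
        print(col,"area",a,"px",round(x),round(y),round(r,1),"cap@",ray(c,(x,y),HT[col]-.004)[0].round(4),"rad",round(r/c['fx']*1.16,4))
        if i==0:
            P=ray(c,cv2.convexHull(b)[:,0].astype(float),.012)[:,:2]
            (cx,cy),wh,_=R=cv2.minAreaRect((P*1000).astype(np.float32))
            q=cv2.boxPoints(R);e=[q[1]-q[0],q[2]-q[1]];ax=max(e,key=np.linalg.norm);ax=ax/np.linalg.norm(ax);ax*=np.sign(ax[0])
            print("  TRAY ctr",cx,cy,"size",wh,"ang",np.degrees(np.arctan2(ax[1],ax[0])),"origin",np.array([cx,cy])-40*ax)
E
```

```text
red area 2056.5 px 197 122 34.9 cap@ [0.676  0.1304 0.108 ] rad 0.0931
  TRAY ctr 695.3467407226562 142.6092529296875 size (183.86129760742188, 103.2459945678711) ang 3.5421412 origin [655.42315292 140.13794661]
red area 113.5 px 302 212 7.1 cap@ [ 0.4382 -0.1623  0.108 ] rad 0.0191
blue area 1997.0 px 298 118 34.2 cap@ [ 0.6964 -0.1469  0.108 ] rad 0.0912
  TRAY ctr 717.6735229492188 -156.98947143554688 size (102.57125854492188, 182.5621337890625) ang -10.337454 origin [ 678.32280731 -149.81165838]
blue area 95.0 px 344 249 5.9 cap@ [ 0.3419 -0.279   0.108 ] rad 0.0157
yellow area 2125.5 px 110 166 35.2 cap@ [0.5494 0.3653 0.094 ] rad 0.0939
  TRAY ctr 557.2589721679688 391.0140075683594 size (183.81858825683594, 103.42041015625) ang 13.872394 origin [518.4256897  381.42359543]
yellow area 103.0 px 190 217 6.3 cap@ [0.4172 0.1418 0.094 ] rad 0.0169
green area 1965.5 px 365 158 34.1 cap@ [ 0.5912 -0.3343  0.094 ] rad 0.0911
  TRAY ctr 601.1194458007812 -355.20477294921875 size (181.0183868408203, 102.35533905029297) ang 4.3024726 origin [ 561.2321701  -358.20564365]
green area 80.0 px 142 236 5.7 cap@ [0.3603 0.2726 0.094 ] rad 0.0152
```

```bash
python3 - <<'E'
from h import *
im=cv2.imread("pics/side0.png")[:,:,::-1].copy();c=optics.calibration("side")
top={"red":(302,212),"blue":(344,249),"yellow":(190,217),"green":(142,236)}
ct=optics.calibration("top")
def line(c,uv): a=ray(c,uv,0)[0];b=ray(c,uv,.2)[0];d=b-a;return a,d/np.linalg.norm(d)
for col in HT:
    for b in blobs(mask(im,col,110,50)&np.uint8(255),12)[:4]:
        M=cv2.moments(b);u,v=M["m10"]/M["m00"],M["m01"]/M["m00"]
        a1,d1=line(c,(u,v));a2,d2=line(ct,top[col])
        A=sum(np.eye(3)-np.outer(d,d) for d in(d1,d2));r=sum((np.eye(3)-np.outer(d,d))@a for a,d in((a1,d1),(a2,d2)))
        p=np.linalg.solve(A,r);gap=abs(np.dot(np.cross(d1,d2)/np.linalg.norm(np.cross(d1,d2)),a1-a2))
        if gap<.02:print(col,cv2.contourArea(b),round(u),round(v),"tri",p.round(4),"gap",round(gap,4),"side@z",ray(c,(u,v),HT[col]-.010)[0].round(4))
E
```

```text
red 123.0 302 150 tri [ 0.437  -0.1628  0.1042] gap 0.0025 side@z [ 0.4366 -0.1658  0.102 ]
red 22.0 300 177 tri [ 4.378e-01 -1.754e-01  3.000e-04] gap 0.0008 side@z [ 0.4067 -0.0731  0.102 ]
blue 34.0 351 131 tri [ 0.3434 -0.2763  0.112 ] gap 0.004 side@z [ 0.3475 -0.2887  0.102 ]
yellow 237.5 257 247 tri [0.4156 0.1431 0.0875] gap 0.0016 side@z [0.4148 0.1431 0.088 ]
yellow 69.0 257 269 tri [0.4132 0.1515 0.0208] gap 0.0033 side@z [0.3927 0.1914 0.088 ]
green 182.0 255 309 tri [0.3609 0.2717 0.0913] gap 0.0012 side@z [0.3612 0.2698 0.088 ]
```

Emit:
drive_tool(rows="0 0 0 0 0 0.094 60; 0 0 0 0 0 0.1882 60; 0 0 0 0 0 0.1882 60; 0 0 0 0 0 0.1882 60", grip_force=20)

```text
time: 0.6
position: [0.1676, -0.5499, 0.2385]
tool_rot: [[1.0, 0.003, -0.0], [0.003, -1.0, 0.001], [-0.0, -0.001, -1.0]]
force: [-0.6, 1.0, -0.2]
grip_width: 0.0599
grip_force: 0.0
```

Emit:
drive_tool(rows="0.225 -0.323 0 0 0 0 60; 0.45 -0.645 0 0 0 0 60; 0.674 -0.968 0 0 0 0 60")

```text
time: 0.98
position: [0.2355, -0.4522, 0.2386]
tool_rot: [[1.0, 0.002, 0.0], [0.002, -1.0, 0.0], [0.0, -0.0, -1.0]]
force: [0.2, -0.7, 0.9]
grip_width: 0.0599
grip_force: 0.0
```

Emit:
drive_tool(rows="0.225 -0.323 0 0 0 0 60; 0.45 -0.645 0 0 0 0 60; 0.674 -0.968 0 0 0 0 60")

```text
time: 1.35
position: [0.303, -0.3553, 0.2388]
tool_rot: [[1.0, 0.002, 0.0], [0.002, -1.0, -0.0], [0.0, 0.0, -1.0]]
force: [0.6, 0.6, -0.3]
grip_width: 0.0602
grip_force: 0.0
```

Emit:
drive_tool(rows="0.225 -0.323 0 0 0 0 60; 0.45 -0.645 0 0 0 0 60; 0.674 -0.968 0 0 0 0 60")

```text
time: 1.72
position: [0.3704, -0.2585, 0.2389]
tool_rot: [[1.0, 0.002, 0.0], [0.002, -1.0, -0.0], [0.0, 0.0, -1.0]]
force: [-0.4, -0.1, -0.8]
grip_width: 0.06
grip_force: 0.0
```

Emit:
drive_tool(rows="0.225 -0.323 0 0 0 0 60; 0.45 -0.645 0 0 0 0 60; 0.674 -0.968 0 0 0 0 60; 0.674 -0.968 0.4 0 0 0 60; 0.674 -0.968 0.8 0 0 0 60; 0.674 -0.968 0.8 0 0 0 60; 0.674 -0.968 0.8 0 0 0 60")

```text
time: 2.6
position: [0.4378, -0.1633, 0.16]
tool_rot: [[1.0, 0.001, 0.001], [0.001, -1.0, -0.001], [0.001, 0.001, -1.0]]
force: [0.3, 0.6, -0.4]
grip_width: 0.0596
grip_force: 0.0
```

```bash
python3 - <<'E'
from h import *
c=optics.calibration("wrist");im=optics.snapshot("wrist");cv2.imwrite("pics/w1.png",im[:,:,::-1])
for b in blobs(mask(im,"red",110,40))[:3]:
    (x,y),r=cv2.minEnclosingCircle(b);print(x,y,r,ray(c,(x,y),.112)[0])
E
```

```text
251.0 203.6170196533203 24.140600204467773 [ 0.4413889  -0.16383244  0.112     ]
251.0 173.5 26.043333053588867 [ 0.46370758 -0.16378246  0.112     ]
```

View pics/w1.png

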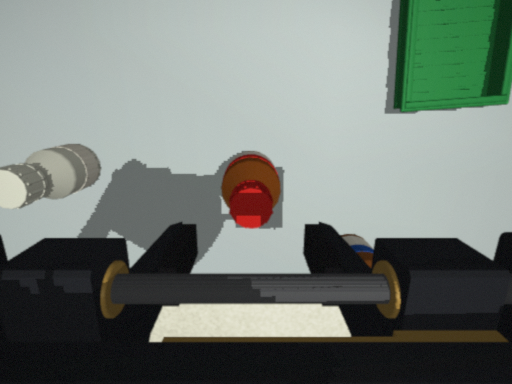

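The wrist view shows the red cap at about (250, 215), centred between the open fingertips.

Emit:
drive_tool(rows="0 0 0.2 0 0 0 60; 0 0 0.4 0 0 0 60; 0 0 0.6 0 0 0 60; 0 0 0.77 0 0 0 60; 0 0 0.77 0 0 0 20; 0 0 0.77 0 0 0 20; 0 0 0.77 0 0 0 20; 0 0 0.77 0 0 0 20; 0 0 0.77 0 0 0 20", grip_force=25)

```text
time: 3.78
position: [0.4381, -0.1636, 0.0829]
tool_rot: [[1.0, 0.0, 0.002], [0.0, -1.0, -0.002], [0.002, 0.002, -1.0]]
force: [-0.1, -1.2, 6.9]
grip_width: 0.0311
grip_force: 25.0
```

Emit:
drive_tool(rows="0 0 -0.05 0 0 0 20; 0 0 -0.2 0 0 0 20; 0 0 -0.4 0 0 0 20; 0 0 -0.6 0 0 0 20; 0 0 -0.75 0 0 0 20; 0 0 -0.8 0 0 0 20; 0 0 -0.8 0 0 0 20")

```text
time: 4.65
position: [0.4371, -0.1628, 0.1618]
tool_rot: [[1.0, 0.0, 0.0], [0.0, -1.0, -0.0], [0.0, 0.0, -1.0]]
force: [-0.5, 0.4, -2.4]
grip_width: 0.0307
grip_force: 25.0
```

Emit:
drive_tool(rows="0 0 -0.1 0 0 0 20; 0 0 -0.3 0 0 0 20; 0.1 -0.14 -0.5 0 0 0 20; 0.3 -0.42 -0.6 0 0 0 20; 0.545 -0.757 -0.6 0 0 0 20")

```text
time: 5.28
position: [0.4926, -0.0869, 0.2229]
tool_rot: [[1.0, -0.001, 0.002], [-0.001, -1.0, -0.001], [0.002, 0.001, -1.0]]
force: [0.3, 0.3, -1.6]
grip_width: 0.0311
grip_force: 25.0
```

Emit:
drive_tool(rows="0.18 -0.25 0 0 0 0 20; 0.36 -0.5 0 0 0 0 20; 0.545 -0.757 0 0 0 0 20")

```text
time: 5.65
position: [0.5464, -0.0104, 0.2215]
tool_rot: [[1.0, 0.0, -0.001], [0.0, -1.0, 0.0], [-0.001, -0.0, -1.0]]
force: [-0.0, -0.5, -3.2]
grip_width: 0.0312
grip_force: 25.0
```

Emit:
drive_tool(rows="0.18 -0.25 0 0 0 0 20; 0.36 -0.5 0 0 0 0 20; 0.545 -0.757 0 0 0 0 20")

```text
time: 6.02
position: [0.6009, 0.0652, 0.2214]
tool_rot: [[1.0, 0.0, -0.001], [0.0, -1.0, 0.0], [-0.001, -0.0, -1.0]]
force: [0.3, 0.0, -1.8]
grip_width: 0.0308
grip_force: 25.0
```

Emit:
drive_tool(rows="0.18 -0.25 0 0 0 0 20; 0.36 -0.5 0 0 0 0 20; 0.49 -0.68 0 0 0 0 20; 0.545 -0.757 0 0 0 0 20; 0.545 -0.757 0.1 0 0 0 20; 0.545 -0.757 0.3 0 0 0 20; 0.545 -0.757 0.5 0 0 0 20; 0.545 -0.757 0.7 0 0 0 20; 0.545 -0.757 0.9 0 0 0 20; 0.545 -0.757 0.9 0 0 0 20")

```text
time: 7.28
position: [0.6534, 0.1399, 0.1288]
tool_rot: [[1.0, 0.0, -0.005], [0.0, -1.0, -0.0], [-0.005, 0.0, -1.0]]
force: [0.0, -0.2, -2.0]
grip_width: 0.0312
grip_force: 25.0
```

```bash
python3 - <<'E'
from h import *
print(sensors.read_state()["position"])
cv2.imwrite("pics/w2.png",optics.snapshot("wrist")[:,:,::-1]);cv2.imwrite("pics/s2.png",optics.snapshot("side")[:,:,::-1])
E
```

```text
[0.65341291 0.13987795 0.12880266]
```

View pics/s2.png

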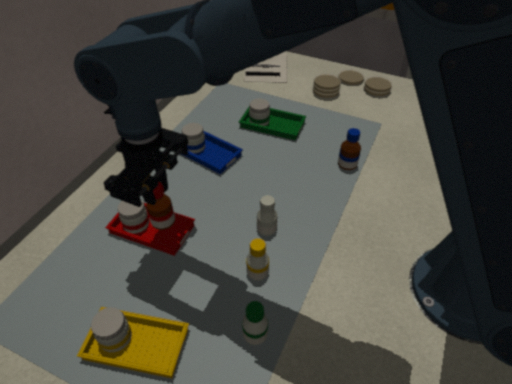

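View pics/w2.png

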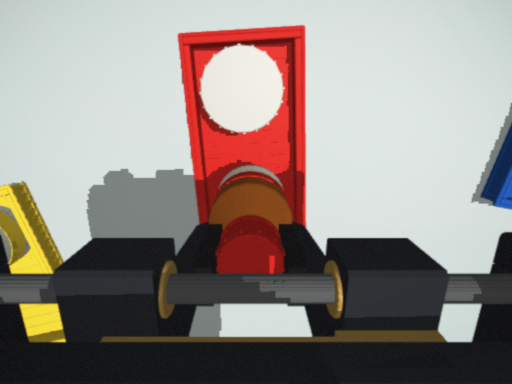

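The side view shows the red bottle hanging upright just over the red tray (160, 210). In the wrist view it is in line with the tray, the jar clear ahead of it at (242, 88).

Emit:
drive_tool(rows="0 0 0.1 0 0 0 20; 0 0 0.2 0 0 0 20; 0 0 0.3 0 0 0 20; 0 0 0.36 0 0 0 20; 0 0 0.36 0 0 0 20; 0 0 0.36 0 0 0 20")

```text
time: 8.12
position: [0.6554, 0.1401, 0.096]
tool_rot: [[1.0, 0.0, 0.001], [0.0, -1.0, 0.0], [0.001, -0.0, -1.0]]
force: [-0.4, -0.0, -1.9]
grip_width: 0.0312
grip_force: 25.0
```

Emit:
drive_tool(rows="0 0 0.03 0 0 0 20; 0 0 0.055 0 0 0 20; 0 0 0.075 0 0 0 20; 0 0 0.075 0 0 0 20; 0 0 0.075 0 0 0 20")

```text
time: 8.75
position: [0.6551, 0.1401, 0.0882]
tool_rot: [[1.0, 0.0, 0.0], [0.0, -1.0, 0.0], [0.0, -0.0, -1.0]]
force: [-0.2, 0.2, -2.1]
grip_width: 0.0313
grip_force: 25.0
```

Emit:
drive_tool(rows="0 0 0.01 0 0 0 20; 0 0 0.015 0 0 0 20; 0 0 0.015 0 0 0 20; 0 0 0.015 0 0 0 20")

```text
time: 9.25
position: [0.6559, 0.14, 0.0881]
tool_rot: [[1.0, 0.0, 0.002], [0.0, -1.0, -0.0], [0.002, 0.0, -1.0]]
force: [-2.0, -0.3, 5.0]
grip_width: 0.0311
grip_force: 25.0
```

Emit:
drive_tool(rows="0 0 0 0 0 0 60; 0 0 0 0 0 0 60; 0 0 0 0 0 0 60; 0 0 0 0 0 0 60; 0 0 -0.15 0 0 0 60; 0 0 -0.4 0 0 0 60; 0 0 -0.7 0 0 0 60; 0 0 -1 0 0 0 60")

```text
time: 10.25
position: [0.6553, 0.1401, 0.1889]
tool_rot: [[1.0, 0.0, 0.001], [0.0, -1.0, 0.0], [0.001, -0.0, -1.0]]
force: [0.5, -0.2, 0.0]
grip_width: 0.0599
grip_force: 0.0
```

Emit:
drive_tool(rows="-0.4 0 0 0 0 0 60; -0.8 0 0 0 0 0 60")

```text
time: 10.5
position: [0.5749, 0.14, 0.1884]
tool_rot: [[1.0, -0.0, 0.002], [-0.0, -1.0, 0.0], [0.002, -0.0, -1.0]]
force: [-0.1, 0.3, -0.4]
grip_width: 0.0601
grip_force: 0.0
```

Emit:
drive_tool(rows="-0.4 0 0 0 0 0 60; -0.8 0 0 0 0 0 60")

```text
time: 10.75
position: [0.4942, 0.14, 0.1879]
tool_rot: [[1.0, 0.0, 0.002], [0.0, -1.0, 0.0], [0.002, -0.0, -1.0]]
force: [0.1, 0.7, 0.3]
grip_width: 0.0601
grip_force: 0.0
```

Emit:
drive_tool(rows="-0.4 0 0 0 0 0 60; -0.79 -0.02 0 0 0 0 60; -0.79 -0.02 0.3 0 0 0 60; -0.79 -0.02 0.6 0 0 0 60; -0.79 -0.02 0.6 0 0 0 60; -0.79 -0.02 0.6 0 0 0 60")

```text
time: 11.5
position: [0.417, 0.1421, 0.1281]
tool_rot: [[1.0, 0.0, 0.002], [0.0, -1.0, 0.0], [0.002, -0.0, -1.0]]
force: [0.1, 0.4, -0.7]
grip_width: 0.06
grip_force: 0.0
```

```bash
python3 - <<'E'
from h import *
im=np.hstack([optics.snapshot("wrist"),optics.snapshot("top")]);cv2.imwrite("pics/w3.png",cv2.resize(im[:,:,::-1],(800,300)))
E
```

```text
(no output)
```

View pics/w3.png

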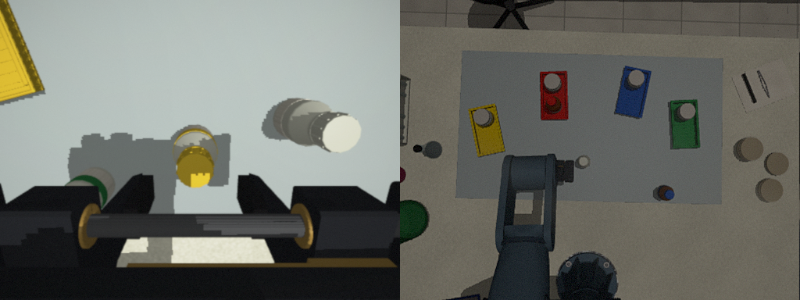

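Red stands upright in its tray (top half, 555, 100), and the yellow cap (195, 168) is between the fingers.

Emit:
drive_tool(rows="0 0 0.2 0 0 0 60; 0 0 0.4 0 0 0 60; 0 0 0.57 0 0 0 60; 0 0 0.57 0 0 0 60; 0 0 0.57 0 0 0 20; 0 0 0.57 0 0 0 20; 0 0 0.57 0 0 0 20; 0 0 0.57 0 0 0 20; 0 0 0.57 0 0 0 20", grip_force=20)

```text
time: 12.72
position: [0.4167, 0.1421, 0.0703]
tool_rot: [[1.0, 0.0, 0.001], [0.0, -1.0, 0.0], [0.001, -0.0, -1.0]]
force: [-0.2, 1.0, 5.4]
grip_width: 0.0314
grip_force: 20.0
```

Emit:
drive_tool(rows="0 0 -0.05 0 0 0 20; 0 0 -0.2 0 0 0 20; 0 0 -0.4 0 0 0 20; 0 0 -0.65 0 0 0 20; 0 0 -0.9 0 0 0 20; 0 0 -1 0 0 0 20; 0 0 -1 0 0 0 20")

```text
time: 13.6
position: [0.4164, 0.142, 0.1703]
tool_rot: [[1.0, 0.0, 0.001], [0.0, -1.0, 0.0], [0.001, -0.0, -1.0]]
force: [0.4, -0.1, -1.8]
grip_width: 0.0313
grip_force: 20.0
```

Emit:
drive_tool(rows="0.04 -0.1 -0.1 0 0 0 20; 0.14 -0.32 -0.3 0 0 0 20; 0.24 -0.56 -0.3 0 0 0 20; 0.34 -0.8 -0.3 0 0 0 20")

```text
time: 14.1
position: [0.4503, 0.2233, 0.1996]
tool_rot: [[1.0, 0.0, -0.001], [0.0, -1.0, 0.0], [-0.001, -0.0, -1.0]]
force: [-0.3, 0.5, -0.9]
grip_width: 0.0309
grip_force: 20.0
```

Emit:
drive_tool(rows="0.11 -0.27 0 0 0 0 20; 0.22 -0.53 0 0 0 0 20; 0.34 -0.8 0 0 0 0 20")

```text
time: 14.48
position: [0.484, 0.3035, 0.1989]
tool_rot: [[1.0, 0.0, -0.002], [0.0, -1.0, -0.0], [-0.002, 0.0, -1.0]]
force: [0.2, -0.1, -1.1]
grip_width: 0.0315
grip_force: 20.0
```

Emit:
drive_tool(rows="0.11 -0.27 0 0 0 0 20; 0.22 -0.53 0 0 0 0 20; 0.3 -0.71 0 0 0 0 20; 0.34 -0.79 0 0 0 0 20; 0.34 -0.79 0.2 0 0 0 20; 0.34 -0.79 0.4 0 0 0 20; 0.34 -0.79 0.6 0 0 0 20; 0.34 -0.79 0.8 0 0 0 20; 0.34 -0.79 0.8 0 0 0 20; 0.34 -0.79 0.8 0 0 0 20")

```text
time: 15.72
position: [0.5185, 0.3811, 0.1201]
tool_rot: [[1.0, 0.0, 0.001], [0.0, -1.0, 0.0], [0.001, -0.0, -1.0]]
force: [0.7, -0.6, -0.9]
grip_width: 0.0312
grip_force: 20.0
```

```bash
python3 - <<'E'
from h import *
im=np.hstack([optics.snapshot("wrist"),optics.snapshot("side")]);cv2.imwrite("pics/w4.png",cv2.resize(im[:,:,::-1],(800,300)))
E
```

```text
(no output)
```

View pics/w4.png

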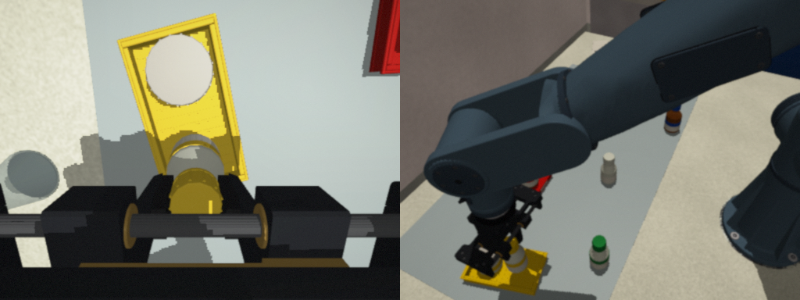

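The yellow bottle hangs upright over the yellow tray's near place (195, 190), clear of the jar at (180, 70).

Emit:
drive_tool(rows="0 0 0.12 0 0 0 20; 0 0 0.25 0 0 0 20; 0 0 0.35 0 0 0 20; 0 0 0.41 0 0 0 20; 0 0 0.43 0 0 0 20; 0 0 0.44 0 0 0 20; 0 0 0.445 0 0 0 20; 0 0 0.445 0 0 0 20; 0 0 0.445 0 0 0 20")

```text
time: 16.95
position: [0.5182, 0.3811, 0.0754]
tool_rot: [[1.0, 0.0, 0.0], [0.0, -1.0, 0.0], [0.0, -0.0, -1.0]]
force: [-0.0, 0.0, -0.6]
grip_width: 0.031
grip_force: 20.0
```

Emit:
drive_tool(rows="0 0 0.005 0 0 0 20; 0 0 0.01 0 0 0 20; 0 0 0.01 0 0 0 20; 0 0 0.01 0 0 0 20")

```text
time: 17.45
position: [0.5186, 0.3813, 0.0754]
tool_rot: [[1.0, 0.0, 0.001], [0.0, -1.0, 0.001], [0.001, -0.001, -1.0]]
force: [-1.6, -0.7, 6.9]
grip_width: 0.0313
grip_force: 20.0
```

Emit:
drive_tool(rows="0 0 0 0 0 0 60; 0 0 0 0 0 0 60; 0 0 0 0 0 0 60; 0 0 0 0 0 0 60; 0 0 -0.15 0 0 0 60; 0 0 -0.4 0 0 0 60; 0 0 -0.7 0 0 0 60; 0 0 -1 0 0 0 60")

```text
time: 18.45
position: [0.5183, 0.3811, 0.1764]
tool_rot: [[1.0, 0.0, 0.001], [0.0, -1.0, 0.0], [0.001, -0.0, -1.0]]
force: [-0.1, 0.5, -0.4]
grip_width: 0.0599
grip_force: 0.0
```

Emit:
drive_tool(rows="-0.126 0.471 0 0 0 0 60; -0.252 0.942 0 0 0 0 60")

```text
time: 18.7
position: [0.4931, 0.2863, 0.176]
tool_rot: [[1.0, 0.002, 0.003], [0.002, -1.0, 0.001], [0.003, -0.001, -1.0]]
force: [-0.3, -0.9, 0.2]
grip_width: 0.0601
grip_force: 0.0
```

Emit:
drive_tool(rows="-0.126 0.471 0 0 0 0 60; -0.252 0.942 0 0 0 0 60")

```text
time: 18.95
position: [0.4676, 0.1914, 0.1755]
tool_rot: [[1.0, 0.001, 0.002], [0.001, -1.0, 0.0], [0.002, -0.0, -1.0]]
force: [0.6, -0.5, 2.2]
grip_width: 0.0599
grip_force: 0.0
```

Emit:
drive_tool(rows="-0.126 0.471 0 0 0 0 60; -0.252 0.942 0 0 0 0 60")

```text
time: 19.2
position: [0.4424, 0.097, 0.1755]
tool_rot: [[1.0, 0.001, 0.002], [0.001, -1.0, -0.0], [0.002, 0.0, -1.0]]
force: [-0.4, 0.3, -0.5]
grip_width: 0.0599
grip_force: 0.0
```

Emit:
drive_tool(rows="-0.126 0.471 0 0 0 0 60; -0.252 0.942 0 0 0 0 60")

```text
time: 19.45
position: [0.4173, 0.0027, 0.1755]
tool_rot: [[1.0, 0.001, 0.002], [0.001, -1.0, -0.001], [0.002, 0.001, -1.0]]
force: [1.0, -1.1, -0.5]
grip_width: 0.0597
grip_force: 0.0
```

Emit:
drive_tool(rows="-0.126 0.471 0 0 0 0 60; -0.252 0.942 0 0 0 0 60")

```text
time: 19.7
position: [0.392, -0.0917, 0.1756]
tool_rot: [[1.0, 0.0, 0.002], [0.0, -1.0, -0.001], [0.002, 0.001, -1.0]]
force: [0.4, -0.1, -0.1]
grip_width: 0.0605
grip_force: 0.0
```

Emit:
drive_tool(rows="-0.126 0.471 0 0 0 0 60; -0.252 0.942 0 0 0 0 60")

```text
time: 19.95
position: [0.3668, -0.186, 0.1756]
tool_rot: [[1.0, 0.0, 0.002], [0.0, -1.0, -0.002], [0.002, 0.002, -1.0]]
force: [0.5, -0.4, 0.5]
grip_width: 0.0598
grip_force: 0.0
```

Emit:
drive_tool(rows="-0.126 0.471 0 0 0 0 60; -0.252 0.942 0 0 0 0 60; -0.252 0.942 0.2 0 0 0 60; -0.252 0.942 0.4 0 0 0 60; -0.252 0.942 0.4 0 0 0 60; -0.252 0.942 0.4 0 0 0 60")

```text
time: 20.7
position: [0.3422, -0.2789, 0.1354]
tool_rot: [[1.0, 0.0, 0.001], [0.0, -1.0, -0.001], [0.001, 0.001, -1.0]]
force: [-0.4, -0.2, 1.1]
grip_width: 0.0598
grip_force: 0.0
```

```bash
python3 - <<'E'
from h import *
im=np.hstack([optics.snapshot("wrist"),optics.snapshot("side")]);cv2.imwrite("pics/w5.png",cv2.resize(im[:,:,::-1],(800,300)))
E
```

```text
(no output)
```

View pics/w5.png

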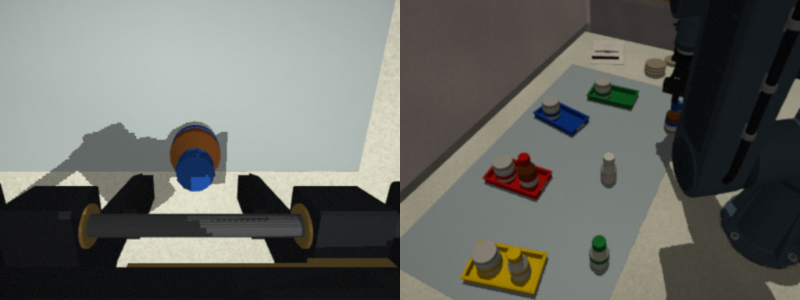

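Red and yellow stand in their trays in the side half, and the blue cap (195, 172) is centred between the fingers.

Emit:
drive_tool(rows="0 0 0.2 0 0 0 60; 0 0 0.4 0 0 0 60; 0 0 0.505 0 0 0 60; 0 0 0.505 0 0 0 60; 0 0 0.505 0 0 0 20; 0 0 0.505 0 0 0 20; 0 0 0.505 0 0 0 20; 0 0 0.505 0 0 0 20; 0 0 0.505 0 0 0 20", grip_force=25)

```text
time: 21.92
position: [0.342, -0.2786, 0.0841]
tool_rot: [[1.0, 0.0, 0.0], [0.0, -1.0, -0.0], [0.0, 0.0, -1.0]]
force: [-0.3, 1.3, 5.0]
grip_width: 0.0313
grip_force: 25.0
```

Emit:
drive_tool(rows="0 0 -0.05 0 0 0 20; 0 0 -0.2 0 0 0 20; 0 0 -0.4 0 0 0 20; 0 0 -0.65 0 0 0 20; 0 0 -0.9 0 0 0 20; 0 0 -1 0 0 0 20; 0 0 -1 0 0 0 20")

```text
time: 22.8
position: [0.342, -0.2787, 0.1843]
tool_rot: [[1.0, 0.0, 0.001], [0.0, -1.0, -0.001], [0.001, 0.001, -1.0]]
force: [-0.6, 0.1, -1.9]
grip_width: 0.0307
grip_force: 25.0
```

Emit:
drive_tool(rows="0.1 -0.04 -0.1 0 0 0 20; 0.32 -0.12 -0.3 0 0 0 20; 0.57 -0.22 -0.3 0 0 0 20; 0.84 -0.32 -0.3 0 0 0 20")

```text
time: 23.3
position: [0.4269, -0.2456, 0.2136]
tool_rot: [[1.0, -0.0, -0.0], [-0.0, -1.0, 0.001], [-0.0, -0.001, -1.0]]
force: [0.5, -0.5, -2.7]
grip_width: 0.0309
grip_force: 25.0
```

Emit:
drive_tool(rows="0.28 -0.11 0 0 0 0 20; 0.56 -0.21 0 0 0 0 20; 0.84 -0.32 0 0 0 0 20")

```text
time: 23.68
position: [0.5109, -0.2132, 0.213]
tool_rot: [[1.0, 0.0, -0.001], [0.0, -1.0, 0.001], [-0.001, -0.001, -1.0]]
force: [-0.0, 0.2, -2.4]
grip_width: 0.0308
grip_force: 25.0
```

Emit:
drive_tool(rows="0.28 -0.11 0 0 0 0 20; 0.56 -0.21 0 0 0 0 20; 0.84 -0.32 0 0 0 0 20")

```text
time: 24.05
position: [0.5948, -0.1811, 0.2127]
tool_rot: [[1.0, 0.0, -0.002], [0.0, -1.0, 0.001], [-0.002, -0.001, -1.0]]
force: [0.3, -0.2, -2.6]
grip_width: 0.0313
grip_force: 25.0
```

Emit:
drive_tool(rows="0.28 -0.11 0 0 0 0 20; 0.56 -0.21 0 0 0 0 20; 0.76 -0.29 0 0 0 0 20; 0.84 -0.325 0 0 0 0 20; 0.84 -0.325 0.2 0 0 0 20; 0.84 -0.325 0.4 0 0 0 20; 0.84 -0.325 0.6 0 0 0 20; 0.84 -0.325 0.8 0 0 0 20; 0.84 -0.325 0.8 0 0 0 20; 0.84 -0.325 0.8 0 0 0 20")

```text
time: 25.3
position: [0.6781, -0.1501, 0.1342]
tool_rot: [[1.0, 0.0, 0.001], [0.0, -1.0, -0.0], [0.001, 0.0, -1.0]]
force: [0.4, 0.2, -2.0]
grip_width: 0.0309
grip_force: 25.0
```

```bash
python3 - <<'E'
from h import *
im=np.hstack([optics.snapshot("wrist"),optics.snapshot("side")]);cv2.imwrite("pics/w6.png",cv2.resize(im[:,:,::-1],(800,300)))
E
```

```text
(no output)
```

View pics/w6.png

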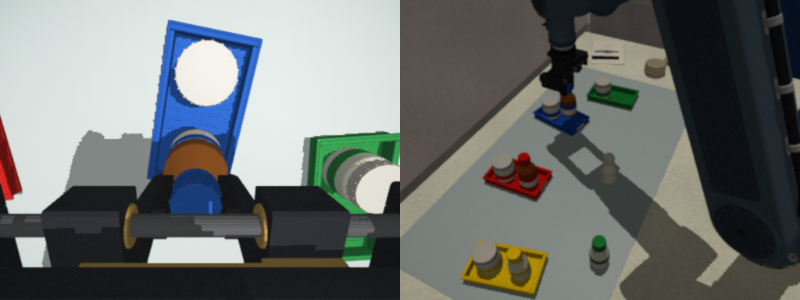

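The blue bottle hangs upright over the blue tray's near place (195, 185), clear of the jar at (207, 73).

Emit:
drive_tool(rows="0 0 0.12 0 0 0 20; 0 0 0.25 0 0 0 20; 0 0 0.35 0 0 0 20; 0 0 0.41 0 0 0 20; 0 0 0.43 0 0 0 20; 0 0 0.44 0 0 0 20; 0 0 0.445 0 0 0 20; 0 0 0.445 0 0 0 20; 0 0 0.445 0 0 0 20")

```text
time: 26.52
position: [0.6779, -0.1499, 0.0895]
tool_rot: [[1.0, 0.0, 0.0], [0.0, -1.0, -0.0], [0.0, 0.0, -1.0]]
force: [1.2, 0.1, -2.6]
grip_width: 0.031
grip_force: 25.0
```

Emit:
drive_tool(rows="0 0 0.005 0 0 0 20; 0 0 0.01 0 0 0 20; 0 0 0.01 0 0 0 20; 0 0 0.01 0 0 0 20")

```text
time: 27.02
position: [0.6783, -0.15, 0.0893]
tool_rot: [[1.0, 0.0, 0.001], [0.0, -1.0, -0.0], [0.001, 0.0, -1.0]]
force: [-1.9, 0.4, 5.9]
grip_width: 0.0309
grip_force: 25.0
```

Emit:
drive_tool(rows="0 0 0 0 0 0 60; 0 0 0 0 0 0 60; 0 0 0 0 0 0 60; 0 0 0 0 0 0 60; 0 0 -0.15 0 0 0 60; 0 0 -0.4 0 0 0 60; 0 0 -0.7 0 0 0 60; 0 0 -1 0 0 0 60")

```text
time: 28.02
position: [0.678, -0.1499, 0.1904]
tool_rot: [[1.0, 0.0, 0.001], [0.0, -1.0, -0.0], [0.001, 0.0, -1.0]]
force: [-0.4, -0.9, -0.3]
grip_width: 0.0601
grip_force: 0.0
```

Emit:
drive_tool(rows="-0.318 -0.422 0 0 0 0 60; -0.636 -0.844 0 0 0 0 60")

```text
time: 28.28
position: [0.614, -0.0651, 0.19]
tool_rot: [[1.0, -0.001, 0.003], [-0.001, -1.0, -0.001], [0.003, 0.001, -1.0]]
force: [0.8, 0.7, 0.0]
grip_width: 0.0602
grip_force: 0.0
```

Emit:
drive_tool(rows="-0.318 -0.422 0 0 0 0 60; -0.636 -0.844 0 0 0 0 60")

```text
time: 28.52
position: [0.5498, 0.0201, 0.1896]
tool_rot: [[1.0, -0.0, 0.002], [-0.0, -1.0, -0.0], [0.002, 0.0, -1.0]]
force: [1.0, 0.4, 0.9]
grip_width: 0.0601
grip_force: 0.0
```

Emit:
drive_tool(rows="-0.318 -0.422 0 0 0 0 60; -0.636 -0.844 0 0 0 0 60")

```text
time: 28.78
position: [0.4863, 0.1045, 0.1896]
tool_rot: [[1.0, -0.0, 0.002], [-0.0, -1.0, 0.0], [0.002, -0.0, -1.0]]
force: [0.6, 1.8, 0.3]
grip_width: 0.0597
grip_force: 0.0
```

Emit:
drive_tool(rows="-0.318 -0.422 0 0 0 0 60; -0.636 -0.844 0 0 0 0 60")

```text
time: 29.02
position: [0.4227, 0.189, 0.1896]
tool_rot: [[1.0, -0.0, 0.002], [-0.0, -1.0, 0.0], [0.002, -0.0, -1.0]]
force: [0.2, -0.5, 0.8]
grip_width: 0.0595
grip_force: 0.0
```

Emit:
drive_tool(rows="-0.318 -0.422 0 0 0 0 60; -0.636 -0.844 0 0 0 0 60; -0.636 -0.844 0.3 0 0 0 60; -0.636 -0.844 0.6 0 0 0 60; -0.636 -0.844 0.6 0 0 0 60; -0.636 -0.844 0.6 0 0 0 60")

```text
time: 29.78
position: [0.3606, 0.2724, 0.1297]
tool_rot: [[1.0, -0.0, 0.002], [-0.0, -1.0, 0.001], [0.002, -0.001, -1.0]]
force: [-0.3, 0.0, 0.1]
grip_width: 0.0602
grip_force: 0.0
```

```bash
python3 - <<'E'
from h import *
im=np.hstack([optics.snapshot("wrist"),optics.snapshot("side")]);cv2.imwrite("pics/w7.png",cv2.resize(im[:,:,::-1],(800,300)))
E
```

```text
(no output)
```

View pics/w7.png

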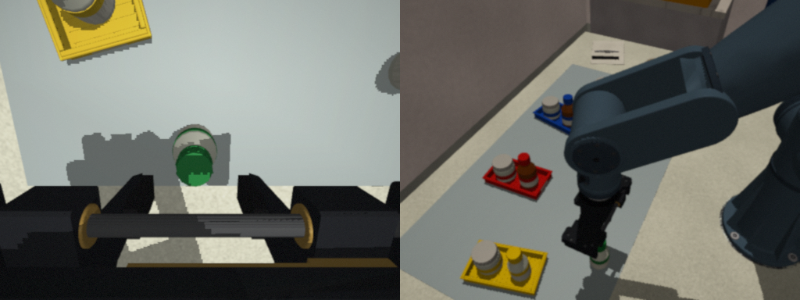

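Blue stands in its tray (568, 105 in the side half). The green cap (193, 165) is centred between the fingers.

Emit:
drive_tool(rows="0 0 0.2 0 0 0 60; 0 0 0.4 0 0 0 60; 0 0 0.585 0 0 0 60; 0 0 0.585 0 0 0 60; 0 0 0.585 0 0 0 20; 0 0 0.585 0 0 0 20; 0 0 0.585 0 0 0 20; 0 0 0.585 0 0 0 20; 0 0 0.585 0 0 0 20", grip_force=20)

```text
time: 31.0
position: [0.3603, 0.2725, 0.0703]
tool_rot: [[1.0, 0.0, 0.001], [0.0, -1.0, 0.001], [0.001, -0.001, -1.0]]
force: [-0.4, 1.2, 5.3]
grip_width: 0.0312
grip_force: 20.0
```

Emit:
drive_tool(rows="0 0 -0.05 0 0 0 20; 0 0 -0.2 0 0 0 20; 0 0 -0.4 0 0 0 20; 0 0 -0.65 0 0 0 20; 0 0 -0.9 0 0 0 20; 0 0 -1 0 0 0 20; 0 0 -1 0 0 0 20")

```text
time: 31.88
position: [0.36, 0.2722, 0.1704]
tool_rot: [[1.0, 0.0, 0.001], [0.0, -1.0, 0.001], [0.001, -0.001, -1.0]]
force: [0.4, 1.1, -1.0]
grip_width: 0.0311
grip_force: 20.0
```

Emit:
drive_tool(rows="0 0 -0.15 0 0 0 20; 0.04 0.12 -0.4 0 0 0 20; 0.11 0.35 -0.6 0 0 0 20; 0.2 0.62 -0.6 0 0 0 20; 0.287 0.9 -0.6 0 0 0 20")

```text
time: 32.5
position: [0.3885, 0.1814, 0.2301]
tool_rot: [[1.0, 0.001, -0.0], [0.001, -1.0, -0.0], [-0.0, 0.0, -1.0]]
force: [0.3, 0.3, -2.1]
grip_width: 0.0309
grip_force: 20.0
```

Emit:
drive_tool(rows="0.096 0.3 0 0 0 0 20; 0.191 0.6 0 0 0 0 20; 0.287 0.9 0 0 0 0 20")

```text
time: 32.88
position: [0.417, 0.0911, 0.2297]
tool_rot: [[1.0, 0.0, -0.001], [0.0, -1.0, 0.0], [-0.001, -0.0, -1.0]]
force: [0.3, 0.5, -0.5]
grip_width: 0.0313
grip_force: 20.0
```

Emit:
drive_tool(rows="0.096 0.3 0 0 0 0 20; 0.191 0.6 0 0 0 0 20; 0.287 0.9 0 0 0 0 20")

```text
time: 33.25
position: [0.4458, 0.0012, 0.2297]
tool_rot: [[1.0, 0.0, -0.001], [0.0, -1.0, 0.0], [-0.001, -0.0, -1.0]]
force: [-0.4, -0.3, -1.0]
grip_width: 0.0312
grip_force: 20.0
```

Emit:
drive_tool(rows="0.096 0.3 0 0 0 0 20; 0.191 0.6 0 0 0 0 20; 0.287 0.9 0 0 0 0 20")

```text
time: 33.62
position: [0.4745, -0.0888, 0.2296]
tool_rot: [[1.0, -0.0, -0.001], [-0.0, -1.0, 0.0], [-0.001, -0.0, -1.0]]
force: [-0.1, 0.3, -0.8]
grip_width: 0.0312
grip_force: 20.0
```

Emit:
drive_tool(rows="0.096 0.3 0 0 0 0 20; 0.191 0.6 0 0 0 0 20; 0.287 0.9 0 0 0 0 20")

```text
time: 34.0
position: [0.5032, -0.1788, 0.2295]
tool_rot: [[1.0, 0.0, -0.001], [0.0, -1.0, 0.001], [-0.001, -0.001, -1.0]]
force: [0.6, 0.1, -0.4]
grip_width: 0.0312
grip_force: 20.0
```

Emit:
drive_tool(rows="0.096 0.3 0 0 0 0 20; 0.191 0.6 0 0 0 0 20; 0.287 0.9 0 0 0 0 20")

```text
time: 34.38
position: [0.532, -0.2687, 0.2294]
tool_rot: [[1.0, 0.0, -0.001], [0.0, -1.0, 0.001], [-0.001, -0.001, -1.0]]
force: [-0.9, 0.6, -0.6]
grip_width: 0.0313
grip_force: 20.0
```

Emit:
drive_tool(rows="0.096 0.3 0 0 0 0 20; 0.191 0.6 0 0 0 0 20; 0.26 0.82 0 0 0 0 20; 0.287 0.9 0 0 0 0 20; 0.287 0.9 0.2 0 0 0 20; 0.287 0.9 0.45 0 0 0 20; 0.287 0.9 0.7 0 0 0 20; 0.287 0.9 0.95 0 0 0 20; 0.287 0.9 1 0 0 0 20; 0.287 0.9 1 0 0 0 20")

```text
time: 35.62
position: [0.5605, -0.357, 0.1293]
tool_rot: [[1.0, 0.001, -0.001], [0.001, -1.0, 0.001], [-0.001, -0.001, -1.0]]
force: [-0.5, 0.2, -1.0]
grip_width: 0.031
grip_force: 20.0
```

```bash
python3 - <<'E'
from h import *
im=np.hstack([optics.snapshot("wrist"),optics.snapshot("side")]);cv2.imwrite("pics/w8.png",cv2.resize(im[:,:,::-1],(800,300)))
print(sensors.read_state()["position"])
E
```

```text
[ 0.5612402  -0.35795802  0.13082154]
```

View pics/w8.png

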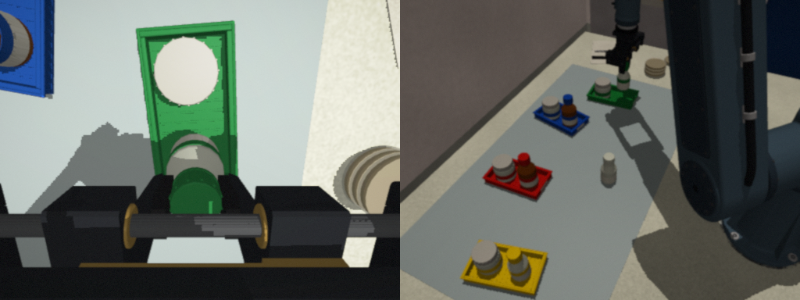

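The green bottle hangs upright over the green tray's near place (195, 180), with the jar clear at (186, 70).

Emit:
drive_tool(rows="0 0 0.12 0 0 0 20; 0 0 0.25 0 0 0 20; 0 0 0.38 0 0 0 20; 0 0 0.47 0 0 0 20; 0 0 0.52 0 0 0 20; 0 0 0.54 0 0 0 20; 0 0 0.545 0 0 0 20; 0 0 0.545 0 0 0 20; 0 0 0.545 0 0 0 20")

```text
time: 36.85
position: [0.5608, -0.358, 0.0755]
tool_rot: [[1.0, 0.0, 0.0], [0.0, -1.0, -0.0], [0.0, 0.0, -1.0]]
force: [0.9, 0.1, -0.2]
grip_width: 0.0311
grip_force: 20.0
```

Emit:
drive_tool(rows="0 0 0.005 0 0 0 20; 0 0 0.01 0 0 0 20; 0 0 0.01 0 0 0 20; 0 0 0.01 0 0 0 20")

```text
time: 37.35
position: [0.5613, -0.3581, 0.0754]
tool_rot: [[1.0, 0.0, 0.001], [0.0, -1.0, -0.001], [0.001, 0.001, -1.0]]
force: [0.7, 1.5, 5.2]
grip_width: 0.0311
grip_force: 20.0
```

Emit:
drive_tool(rows="0 0 0 0 0 0 60; 0 0 0 0 0 0 60; 0 0 0 0 0 0 60; 0 0 0 0 0 0 60; 0 0 -0.15 0 0 0 60; 0 0 -0.4 0 0 0 60; 0 0 -0.7 0 0 0 60; 0 0 -1 0 0 0 60; 0 0 -1 0 0 0 60")

```text
time: 38.48
position: [0.5624, -0.3594, 0.1787]
tool_rot: [[1.0, 0.0, 0.005], [0.0, -1.0, -0.005], [0.005, 0.005, -1.0]]
force: [0.7, 0.2, 0.8]
grip_width: 0.0597
grip_force: 0.0
```

Emit:
drive_tool(rows="-0.3 0.2 -0.2 0 0 0 60; -0.7 0.4 -0.4 0 0 0 60; -1 0.5 -0.5 0 0 0 60; -1 0.5 -0.5 0 0 0 60")

```text
time: 38.98
position: [0.4592, -0.4089, 0.2245]
tool_rot: [[1.0, -0.003, 0.0], [-0.003, -1.0, -0.001], [0.0, 0.001, -1.0]]
force: [-0.0, 0.9, 0.4]
grip_width: 0.0601
grip_force: 0.0
```

Emit:
drive_tool(rows="-0.4 0.2 0 0 0 0 60; -0.8 0.5 0 0 0 0 60; -1 0.6 0 0 0 0 60; -1 0.6 0 0 0 0 60; -1 0.6 0 0 0 0 60")

```text
time: 39.6
position: [0.3619, -0.467, 0.2236]
tool_rot: [[1.0, 0.001, 0.0], [0.001, -1.0, 0.001], [0.0, -0.001, -1.0]]
force: [-0.2, -0.7, -1.4]
grip_width: 0.06
grip_force: 0.0
```

```bash
python3 - <<'E'
from h import *
im=np.hstack([optics.snapshot("top"),optics.snapshot("side")]);cv2.imwrite("pics/w9.png",cv2.resize(im[:,:,::-1],(800,300)))
E
```

```text
(no output)
```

View pics/w9.png

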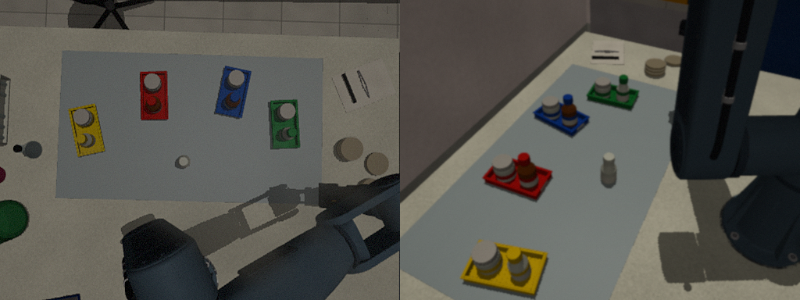

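All four bottles stand upright in their own trays beside the jars: red (152, 100), yellow (88, 138), blue (232, 100) and green (288, 132) in the top half. The water bottle is still at (182, 161), and the arm is clear.

```bash
python3 -c "
from workcell import ticket; print(ticket.hand_in())"
```

```text
the job is handed in; nothing more can be done
None
```

All four reagent bottles stand upright in the free places of their own trays, the water bottle is where it was, and the job was handed in at about 40 s of the 112 s allowed; the hand-in returned no verdict.

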